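# Crank a loaded sensor carriage home against its stop

### The arm

A 6-joint arm with a two-finger parallel gripper is mounted at the origin on the work surface. World frame = base frame: x ahead of the robot, y to its left, z up, the work surface at z = 0. Lengths are in m, angles in degrees, forces in N, time in s.
With the tool pointing down it reaches from about 0.4 to 0.825 m from the base axis. Payload 7 kg.
Tool frame: the origin (TCP) lies between the finger pads; the fingertips stand 25 mm ahead of it and the grasp point (between the pads) lies 6 mm ahead of it; z points along the fingers, y is the line along which they close (so a half turn about z gives the same grasp; the last joint's range is limited). The gripper opens to 88 mm and grips with 3 to 60 N. Pads are 19 mm wide; open, the fingers measure 130 mm over their backs; the gripper's body (78 mm by 193 mm) begins 47 mm behind the grasp point.
Start: joints at [-48.868, 20.546, 0.682, 0, -70.136, -16.507], TCP at [0.281, -0.614, 0.252] pointing down, gripper open.
Joint ranges: [-176.03, 176.03], [-82.01, 121.73], [-58.28, 71.71], [-173.87, 95.51], [-174.79, -0.11], [-173.66, 173.66]. Speed limits (degrees/s): [136.94, 136.94, 172.46, 180, 180, 180].

### API

Orientations are given as [roll, pitch, yaw] about the fixed x, y, z axes, in that order (R = Rz(yaw) Ry(pitch) Rx(roll)).
In Python, from plant import ctrl gives the robot as it stands.
- The arm moves only by the shell command python3 drive.py 'ROWS'. ROWS is a JSON list of rows, 1 to 8 of them, each written [[dx, dy, dz], turn, opening]: dx, dy, dz in units of 100 mm, then a turn about the tool's z in units of 5 degrees, then the finger opening in m; each row is the pose to reach, as a shift and turn from the pose commanded when the command began, along the tool's axes at that moment; what a row does not reach only later rows make up. A row lasts 1/8 s, in which the tool goes at most 0.0625 m and 10.7 degrees, less where a joint would pass 70% of its speed; a pose out of reach is approached as far as the arm can. The fingers move at their own pace and stop on an object; the grip force is fixed at half the most. Time passes only in rows, so rows that do not move let the fingers close. It prints the time, the measured TCP pose, the force, the opening and the grip force at its end. Input that does not fit is refused with a message, and nothing moves.
- ctrl.get_obs(): the state, without advancing time (a new reading comes with each control period).
- ctrl.snapshot(name): name is "scene" or "top"; returns a dict with "frame" (480x640x3 uint8, red, green, blue), "z_map" (480x640 float32, m along the optical axis (not along the pixel's ray), 0 where there is no reading), "fovy" (degrees; the focal length in pixels is half the picture's height over the tangent of half this angle, whatever the lens; pixels are square), "cx", "cy" (the principal point, pixels), "k1" (the pictures are not rectified: a ray, as slopes to the right and down, at radius r is drawn at 1 + k1 r^2 times it, then the intrinsics apply), "R" (3x3) and "t" (3): a world point X has camera coordinates R X + t. Camera axes: x right, y down, z forward; pixel columns grow to the right and rows downward; lengths in m; the calibration is good to about 2 mm. A picture is of the moment at which its call begins.
- ctrl.close_job(): hands the job in; it is judged then, once.
The state is a dict: "clock": time; "joint_pos": joint angles; "qvel": joint speeds; "tau": joint torques, N m; "tool_pos": TCP position; "orientation": TCP orientation; "force": force on the tool from outside, world axes, zero at the start; "moment": the same for the moment, N m; "opening": finger opening in m; "gripper_force": force on a finger pad.
Only numpy, scipy, OpenCV 4.12 (cv2) and the standard library are available. Lean on these libraries where they do the work, as an engineer would, in place of code of your own. Each camera call takes 0.05 s, during which the arm holds its last target. There are 200 camera calls.

### The job

Stand the loose aluminium sensor can in the empty nest of the feeder's red carriage and let go of it. Then turn the hand crank clockwise, slowly and steadily (a turn in about six seconds, never letting it race as it comes over the heavy point in each turn), until you feel the carriage press lightly but firmly on the black rubber bumper of the yellow stop; do not ram or force it there. Leave the carriage touching the bumper with the can in it, let go of the crank gently, and leave the jar, the solder spool and the soldering station where they are.

Things in the scene. Friction and masses are not known exactly. Their poses are not given: they have to be found in the camera images.
- sensor: loose upright aluminium sensor can, a cylinder 26 mm in diameter and 40 mm tall, blue band near the top, 60 g. Origin at the centre of its underside, z up.
- feeder: hand-cranked feeder fixed to the bench; base plate 240 x 230 x 15 mm, origin at the centre of its underside. x points from the carriage rail to the grey gearbox (70 mm high, 55 mm to +x, carries the crank), y along the rail (two steel rods, 70 mm to -x) in the feed direction, z up. Position and yaw differ each time.
- nest (a point): centre of the floor of the round nest in the top of the red carriage, 46 mm above the bench; moves with it. The carriage is a block 70 x 70 mm, its top 60 mm above the bench; the nest is 14 mm deep and 29 mm in diameter with a small chamfer, so a seated can stands 26 mm proud.
- carriage_face (a point): middle of the lower edge of the carriage's leading face (the face towards the stop, which meets the bumper), 30 mm above the bench.
- stop: yellow stop block, clamped at a different place on the rail each time. Origin on the block's face towards the carriage, 30 mm above the bench; axes as the feeder's. A black rubber-faced bumper, 36 mm wide, is screwed out 6 to 14 mm in front of that face, a different amount each time and not measured: feel for it. The rubber gives way 1.2 mm at 50 N of carriage push.
- crank_axis (a point): point on the crank's vertical axis, 109 mm above the bench. Turning takes 3 to 4 N at the knob. Once in each turn, around crank values 2.4 and 8.7 rad (0.45 rad either side), a cam lobe pushes a sprung roller aside: this takes up to about 12 N at the knob, and past its middle the spring drives the crank on.
- knob_mid (a point): middle of the crank's upright black knob, a cylinder 26 mm in diameter and 40 mm tall that spins freely on its pin, 60 mm from the crank axis; 129 mm above the bench. The steel crank arm below it has its top at 107 mm.
- crank (a joint): crank angle in rad, grows clockwise seen from above; starts at -0.3 to 0.6; at 0 the knob lies on the feeder's -x side of the axis. One turn feeds the carriage 45 mm towards the stop; each N at the knob along its path, beyond what turning takes, gives about 8 N of carriage push. The bumper is met between 9.6 and 11.9 rad. Friction keeps the crank where it is left.
- jar: bystander: closed glass jar with a white lid, 60 mm in diameter, 85 mm tall, origin at the centre of its underside. Must not be moved.
- spool: bystander: solder spool standing on its flange, 64 mm in diameter, 45 mm tall, origin at the centre of its underside. Must not be moved.
- station: bystander: black soldering station, 150 x 110 x 90 mm, origin at the centre of its underside. Must not be moved.

How it is judged (in metres and radians):
On the way, in this order (a step that is already met when the one before it is completed fails the run):
1. the can stands seated in the nest and the fingers have let go of it, before the crank is turned (horizontal distance between sensor and nest below 0.004 m and z of sensor in the frame of nest below 0.004 m and angle between sensor's own z axis and vertical below 0.15 rad and contact force between the fingers and sensor below 0.1 N and value of joint crank below 1 rad), for 0.2 s.
2. the crank has come over the first heavy point with the can in the nest (value of joint crank above 3 rad and horizontal distance between sensor and nest below 0.004 m), for 0.05 s.
3. the carriage presses on the stop's bumper with 10 N or more for 0.2 s (contact force between carriage and stop above 10 N), for 0.2 s.
At the end, for the whole second after the job is handed in: The carriage has pressed on the stop's bumper with at least 10 N for 0.2 s and still rests against it (over 1 N), the can stands upright in the nest (within 4 mm of its centre and floor), the crank is at rest and let go (contact force between carriage and stop above 1 N and horizontal distance between sensor and nest below 0.004 m and z of sensor in the frame of nest below 0.004 m and angle between sensor's own z axis and vertical below 0.15 rad and velocity of joint crank between -0.05 and 0.05 rad/s and linear speed of sensor below 0.02 m/s); the robot touches nothing.
It fails at once if the crank races (faster than 3 rad/s either way) (velocity of joint crank above 3 rad/s or velocity of joint crank below -3 rad/s).
It fails at once if the carriage is rammed or forced against the stop's bumper (more than 55 N) (contact force between carriage and stop above 55 N).
It fails at once if jar, spool or soldering station moved more than 15 mm (distance of any of jar, spool, station from where it was at the start of the episode above 0.015 m).
It also fails if it takes over 72 s, if anything falls off the work surface, if the arm or the gripper's body presses on something with over 40 N, if the wrist force passes 120 N, or if a joint passes its speed limit or range.

## Working session

There is one attempt and no reset: what is moved stays moved. The work goes in short steps, Python scripts to look and compute and a shell command to move; the robot and the scene stay as the last step left them, time stands still between calls to the robot, and variables do not carry over. Pictures are saved under pics/ and viewed, at most 10 in all, crops included, and the job is handed in when it is done.

```bash
ls; mkdir -p pics; python3 - <<'E'
from plant import ctrl
import cv2,pickle,numpy as np
o=ctrl.get_obs();print(o)
for n in("scene","top"):
    s=ctrl.snapshot(n);pickle.dump(s,open(n+".pkl","wb"));cv2.imwrite(f"pics/{n}0.png",s["frame"][:,:,::-1])
    print(n,s["fovy"],s["cx"],s["cy"],s["k1"],s["R"],s["t"],-s["R"].T@s["t"])
E
```

```text
drive.py
pics
plant.py
{'clock': 0.0, 'joint_pos': array([-4.88675491e+01,  2.05902755e+01,  6.34439135e-01, -2.00518875e-02,
       -7.01343473e+01, -1.65061109e+01]), 'qvel': array([-0.07430407,  0.05950396, -0.01867741, -0.05608102,  0.04784169,
       -0.06213418]), 'tau': array([-1.66265281e-04, -5.82712376e+01,  2.93068832e+01,  6.99778318e+00,
        6.81131176e-03, -2.58390583e-04]), 'tool_pos': array([ 0.28106375, -0.61322175,  0.250641  ]), 'orientation': array([ 1.79908177e+02, -7.55190929e-03, -1.55380483e+02]), 'force': array([-0.09013953, -0.14045182, -0.41051085]), 'moment': array([0.0175905 , 0.039499  , 0.06633325]), 'gripper_force': 0.0, 'opening': 0.0878367611039578}
scene 44.626657042831745 334.20825201280076 236.1673383546873 -0.18098130535035853 [[-0.83033287  0.55726435 -0.00194101]
 [ 0.36405592  0.53980554 -0.75899491]
 [-0.42191303 -0.63092506 -0.65109367]] [ 0.42559628 -0.11891576  1.40899247] [0.99115086 0.71599041 0.8279557 ]
top 45.903215502345226 319.71284699638926 229.13110475652397 -0.1567937721094531 [[ 0.01838323 -0.99982982  0.00154428]
 [-0.98531364 -0.01837853 -0.16976236]
 [ 0.16976185  0.00159918 -0.98548382]] [0.00884958 0.55205531 1.04155336] [0.36696892 0.01732841 1.12013853]
```

View pics/scene0.png

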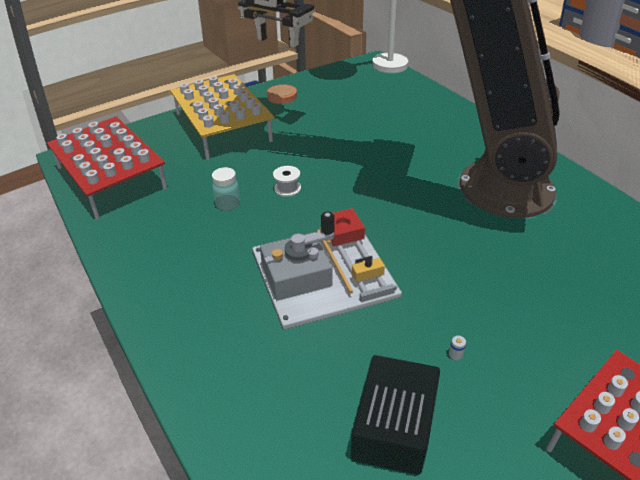

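View pics/top0.png

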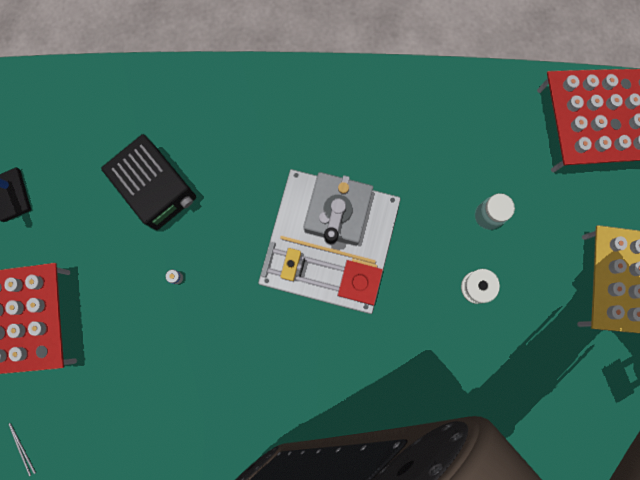

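The scene view shows the can at (457,347), feeder around (325,265), jar at (226,188), spool at (287,180) and the station at (397,412). In the top view the can is at (174,276), the red carriage at (360,282), the stop at (291,264), the knob at (331,235) and the hub at (338,206).

```bash
cat > h.py <<'E'
import cv2,pickle,numpy as np
def ray(s,px):
    f=240/np.tan(np.radians(s["fovy"]/2));K=np.array([[f,0,s["cx"]],[0,f,s["cy"]],[0,0,1]])
    p=cv2.undistortPoints(np.array(px,float).reshape(-1,1,2),K,np.array([s["k1"],0,0,0.]),None).reshape(-1,2)
    return np.c_[p,np.ones(len(p))]@s["R"],-s["R"].T@s["t"]
def onplane(s,px,z):
    d,c=ray(s,px);return c+d*((z-c[2])/d[:,2])[:,None]
def proj(s,X):
    f=240/np.tan(np.radians(s["fovy"]/2));K=np.array([[f,0,s["cx"]],[0,f,s["cy"]],[0,0,1]])
    return cv2.projectPoints(np.array(X,float).reshape(-1,1,3),cv2.Rodrigues(s["R"])[0],s["t"],K,np.array([s["k1"],0,0,0.]))[0].reshape(-1,2)
def blobs(m,box,amin=20):
    x0,y0,x1,y1=box;q=np.zeros(m.shape,np.uint8);q[y0:y1,x0:x1]=m[y0:y1,x0:x1]
    n,l,st,c=cv2.connectedComponentsWithStats(q)
    return [(st[i,4],c[i],(l==i).astype(np.uint8)) for i in sorted(range(1,n),key=lambda i:-st[i,4]) if st[i,4]>=amin]
def height(s,px):
    """world point from z_map"""
    d,c=ray(s,px);z=np.array([s["z_map"][int(round(v)),int(round(u))] for u,v in px]);return c+d*z[:,None]
E
cat > m.py <<'E'
from h import *
T=pickle.load(open("top.pkl","rb"));S=pickle.load(open("scene.pkl","rb"))
f=T["frame"].astype(int);hsv=cv2.cvtColor(T["frame"],cv2.COLOR_RGB2HSV);H,Sa,V=[hsv[:,:,i].astype(int) for i in range(3)]
np.set_printoptions(precision=4,suppress=True)
def rep(n,m,box,z,k=2):
    for a,c,b in blobs(m,box)[:k]:
        cn=max(cv2.findContours(b,cv2.RETR_EXTERNAL,cv2.CHAIN_APPROX_NONE)[0],key=len).reshape(-1,2)
        P=onplane(T,cn,z)[:,:2]*1000;r=cv2.minAreaRect(P.astype(np.float32));print(n,a,c,"rect",np.round(r[0],1),np.round(r[1],1),round(r[2],1),"circ",cv2.minEnclosingCircle(P.astype(np.float32)),"zmap",height(T,[c])[0])
rep("red",((H<8)|(H>172))&(Sa>150)&(V>120),(250,150,420,320),.060,1)
rep("yellow",((H>20)&(H<32))&(Sa>130)&(V>120),(270,240,310,290),.060)
rep("can",(Sa<110)&(V>110),(155,258,195,295),.040)
rep("plate",(Sa<40)&(V>130),(250,150,420,320),.015,1)
rep("knob",(V<50),(315,220,350,250),.149)
rep("bumper",(V<60),(292,250,315,285),.04)
rep("jar",(Sa<60)&(V>150),(470,185,525,235),.085,1)
rep("spool",(Sa<60)&(V>150),(455,260,505,310),.045,1)
big=np.hstack([cv2.resize(T["frame"][160:320,250:410],(480,480),interpolation=cv2.INTER_CUBIC),cv2.resize(T["frame"][256:296,154:194],(300,300),interpolation=cv2.INTER_CUBIC)[:300].repeat(1,0) if 0 else np.pad(cv2.resize(T["frame"][256:296,154:194],(300,300)),((0,180),(0,0),(0,0)))])
cv2.imwrite("pics/crop1.png",big[:,:,::-1])
E
python3 m.py
```

```text
red 1343 [359.9404 282.1459] rect [450.6 -57.9] [68.7 69.3] 76.2 circ ((450.02313232421875, -57.843265533447266), 47.301692962646484) zmap [ 0.4514 -0.0591  0.0465]
yellow 352 [290.4318 264.2216] rect [481.9  73. ] [25.  57.7] 76.2 circ ((482.18109130859375, 72.758544921875), 30.39369010925293) zmap [0.481  0.0725 0.066 ]
can 131 [171.3969 275.8168] rect [456.  303.3] [23.2 25.8] 1.5 circ ((456.4023132324219, 303.4035339355469), 13.279510498046875) zmap [0.4563 0.3035 0.0399]
plate 8138 [314.7799 235.6815] rect [543.9  -2.3] [228.2 254.1] 76.5 circ ((537.4253540039062, -1.2812416553497314), 163.36146545410156) zmap [0.5448 0.0287 0.01  ]
knob 124 [330.8468 236.3065] rect [523.4  -0. ] [26.4 22.6] 1.0 circ ((523.439453125, -0.8969624042510986), 13.645890235900879) zmap [ 0.5224 -0.0007  0.1465]
bumper 29 [301.7931 267.2759] rect [478.1  52. ] [ 3.3 33.5] 77.3 circ ((477.9603271484375, 51.58839416503906), 16.764312744140625) zmap [0.477  0.0516 0.0526]
jar 578 [500.5121 206.8322] rect [ 594.4 -323.5] [50.5 52.8] 1.5 circ ((594.62744140625, -323.5797424316406), 26.58896255493164) zmap [ 0.5948 -0.3238  0.0841]
spool 888 [480.7905 285.5068] rect [ 448.2 -291.9] [63.5 73.4] 0.4 circ ((446.7252197265625, -291.4136657714844), 37.39298629760742) zmap [ 0.448  -0.2922  0.0456]
```

View pics/crop1.png

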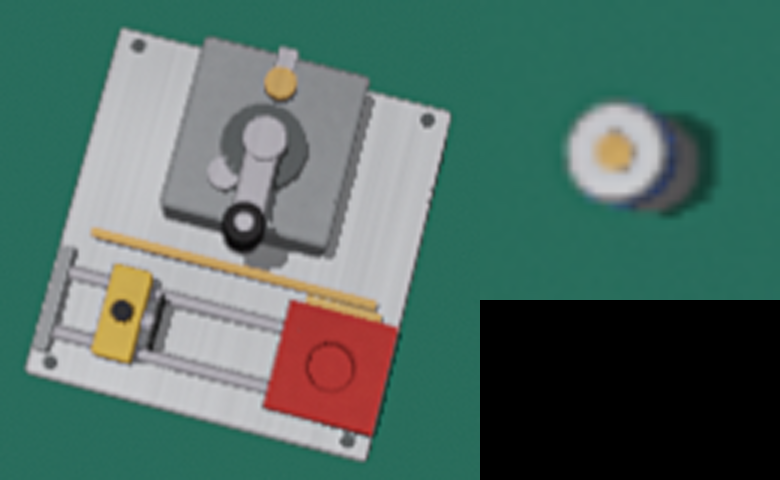

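The crop shows the plate corners at (122,28), (450,112), (366,460) and (26,373), the nest ring at (330,367) and the hub at (265,137). The knob top is at (244,222) and the can's top disc is centred near (615,153).

```bash
cat > m2.py <<'E'
from h import *
np.set_printoptions(precision=4,suppress=True)
T=pickle.load(open("top.pkl","rb"));S=pickle.load(open("scene.pkl","rb"))
c=np.array([[122,28],[450,112],[366,460],[26,373]])/3+[250,160]-.33
P=onplane(T,c,.015)[:,:2];print("sides",[np.linalg.norm(P[i]-P[(i+1)%4]) for i in range(4)])
o=P.mean(0);ey=P[0]-P[1]+P[3]-P[2];yaw=np.arctan2(-ey[0],ey[1]);print("feeder",o,np.degrees(yaw))
R=np.array([[np.cos(yaw),-np.sin(yaw)],[np.sin(yaw),np.cos(yaw)]])
loc=lambda p:R.T@(np.array(p)-o)
print("axis pred",o+R@[.055,0])
print("hub",[height(T,[(338,205.5)])[0]],onplane(T,[(338,205.5)],.115))
kn=onplane(T,[(331,234)],.149)[0,:2];print("knob",kn,"local",loc(kn),loc(kn)-[.055,0])
nt=onplane(T,[(359.7,282)],.060)[0,:2];print("nest",nt,loc(nt),"carr",loc([.4506,-.0579]),"stop",loc([.482,.073]))
ct=onplane(T,[(171.8,276.2)],.040)[0];print("can top",ct)
for n,X in dict(can=[*ct[:2],.04],nest=[*nt,.06],knob=[*kn,.149]).items(): print(n,"scene px",proj(S,X))
a=cv2.resize(S["frame"][325:370,435:480],(400,400),interpolation=cv2.INTER_CUBIC);b=cv2.resize(S["frame"][195:255,310:370],(400,400),interpolation=cv2.INTER_CUBIC)
cv2.imwrite("pics/crop2.png",np.hstack([a,b])[:,:,::-1])
E
python3 m2.py
```

```text
(no output)
```

View pics/crop2.png

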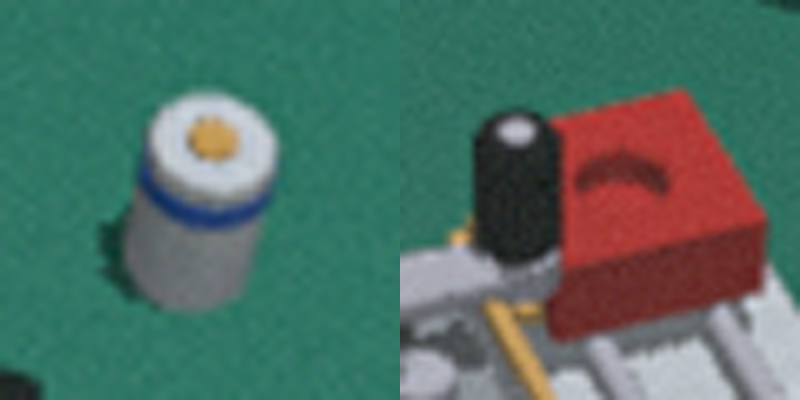

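The rows are not in the units I measure in: shifts go in units of 100 mm and turns go in units of 5 degrees. I convert before sending: 0.32 m is 3.2, -0.3 m is -3.

```bash
cat > go.py <<'E'
import sys,numpy as np
from plant import ctrl
from scipy.spatial.transform import Rotation as Ro
def rel(t):
    o=ctrl.get_obs();R=Ro.from_euler('xyz',o["orientation"],degrees=True).as_matrix();return R.T@(np.array(t)-o["tool_pos"])
if __name__=="__main__":
    for a in sys.argv[1:]: print(a,np.round(rel([float(v) for v in a.split(",")]),4))
E
python3 drive.py '[[[-0.2, 0.2, 0], 0, 0.088], [[-0.6, 0.6, 0], 0, 0.088], [[-1, 1.05, 0], 0, 0.088], [[-1.4, 1.5, 0], 0, 0.088], [[-1.8, 1.95, 0], 0, 0.088], [[-2.2, 2.4, 0], 0, 0.088], [[-2.6, 2.85, 0], 0, 0.088], [[-3, 3.2, 0], 0, 0.088]]'; python3 go.py .4556,.3026,.12 .4556,.3026,.042
```

```text
clock: 1.1
tool_pos: [0.4205, -0.1957, 0.2517]
orientation: [-180.0, 0.0, -155.4]
force: [1.3, -0.3, 1.6]
opening: 0.0879
gripper_force: 0.0
.4556,.3026,.12 [-0.2396  0.4382  0.1318]
.4556,.3026,.042 [-0.2396  0.4383  0.2098]
```

```bash
python3 drive.py '[[[-0.27, 0.5, 0], 0, 0.06], [[-0.56, 1.02, 0.1], 0, 0.06], [[-0.85, 1.55, 0.2], 0, 0.06], [[-1.13, 2.06, 0.35], 0, 0.06], [[-1.4, 2.56, 0.5], 0, 0.06], [[-1.66, 3.04, 0.65], 0, 0.06], [[-1.92, 3.51, 0.85], 0, 0.06], [[-2.15, 3.93, 1.1], 0, 0.06]]'; python3 go.py .4556,.3026,.12 .4556,.3026,.042
```

```text
clock: 2.1
tool_pos: [0.4523, 0.2513, 0.1412]
orientation: [180.0, 0.1, -155.3]
force: [0.7, -0.6, -0.3]
opening: 0.0604
gripper_force: 0.0
.4556,.3026,.12 [-0.0244  0.0452  0.0212]
.4556,.3026,.042 [-0.0243  0.0452  0.0992]
```

In the tool's units: 0.025 m is 0.25, 0.099 m is 0.99.

```bash
python3 drive.py '[[[-0.15, 0.28, 0.1], 0, 0.06], [[-0.244, 0.452, 0.25], 0, 0.06], [[-0.244, 0.452, 0.55], 0, 0.06], [[-0.244, 0.452, 0.85], 0, 0.06], [[-0.244, 0.452, 0.99], 0, 0.06], [[-0.244, 0.452, 0.99], 0, 0.06], [[-0.244, 0.452, 0.99], 0, 0.0], [[-0.244, 0.452, 0.99], 0, 0.0]]';python3 drive.py '[[[0, 0, 0], 0, 0], [[0, 0, 0], 0, 0], [[0, 0, 0], 0, 0], [[0, 0, 0], 0, 0]]'; python3 go.py .4556,.3026,.042
```

```text
clock: 3.1
tool_pos: [0.4561, 0.3009, 0.0437]
orientation: [179.9, 0.1, -155.4]
force: [-1.3, 0.1, -0.3]
opening: 0.0456
gripper_force: 0.0
clock: 3.6
tool_pos: [0.4558, 0.3007, 0.043]
orientation: [180.0, 0.0, -155.4]
force: [-1.1, 0.3, 5.2]
opening: 0.0254
gripper_force: 30.0
.4556,.3026,.042 [-0.0006  0.0019  0.001 ]
```

```bash
python3 drive.py '[[[0, 0, -0.2], 0, 0], [[0, 0, -0.6], 0, 0], [[0, 0, -1], 0, 0], [[0.1, -0.2, -1.2], 0, 0], [[0.3, -0.6, -1.2], 0, 0], [[0.5, -1.1, -1.2], 0, 0], [[0.7, -1.6, -1.2], 0, 0], [[0.9, -2.1, -1.2], 0, 0]]'; python3 go.py .4506,-.0577,.15
```

```text
clock: 4.6
tool_pos: [0.4609, 0.0704, 0.1624]
orientation: [180.0, -0.0, -155.3]
force: [0.6, -0.3, -0.2]
opening: 0.0254
gripper_force: 30.0
.4506,-.0577,.15 [ 0.0628 -0.1121  0.0124]
```

In the tool's units: -0.1121 m is -1.121, -0.104 m is -1.04.

```bash
python3 drive.py '[[[0.24, -0.45, 0], 0, 0], [[0.45, -0.82, 0.1], 0, 0], [[0.58, -1.04, 0.2], 0, 0], [[0.628, -1.121, 0.25], 0, 0], [[0.628, -1.121, 0.25], 0, 0], [[0.628, -1.121, 0.25], 0, 0]]'; python3 go.py .4506,-.0577,.15; python3 - <<'E'
from h import *
from plant import ctrl
for n in("scene","top"):
    s=ctrl.snapshot(n);pickle.dump(s,open(n+"1.pkl","wb"))
    print(n,proj(s,[[.4506,-.0577,.06],[.4506,-.0577,.095],[.4506,-.0577,.135]]))
    if n=="scene": a=cv2.resize(s["frame"][160:260,290:390],(480,480),interpolation=cv2.INTER_CUBIC)
    else: b=cv2.resize(s["frame"][220:320,300:400],(320,320),interpolation=cv2.INTER_CUBIC)
cv2.imwrite("pics/crop3.png",np.hstack([a,np.pad(b,((0,160),(0,0),(0,0)))])[:,:,::-1])
E
```

```text
clock: 5.35
tool_pos: [0.4514, -0.0554, 0.1378]
orientation: [-180.0, 0.0, -155.3]
force: [0.1, -0.3, -0.2]
opening: 0.0257
gripper_force: 30.0
.4506,-.0577,.15 [ 0.0016 -0.0018 -0.0122]
scene [[343.42790182 220.99554855]
 [343.56777375 207.6997674 ]
 [343.7318685  191.89052507]]
top [[359.72505655 281.9785682 ]
 [361.10310846 280.47891218]
 [362.79605338 278.63603777]]
```

View pics/crop3.png

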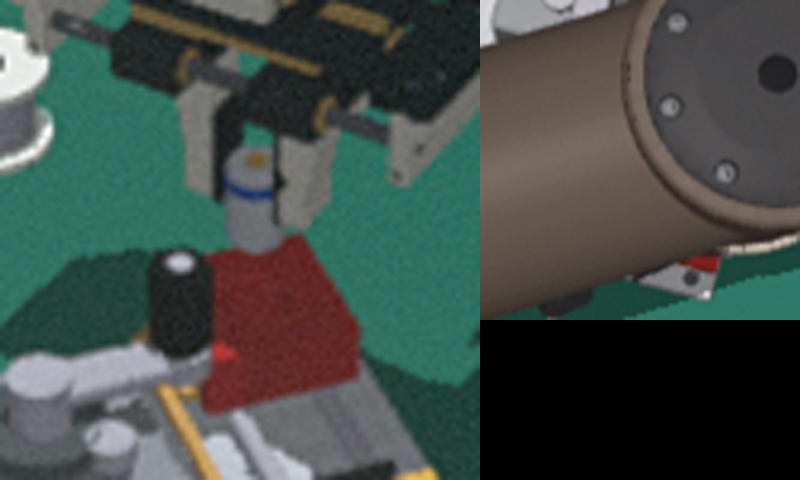

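The scene crop shows the can upright between the fingers, top dot at (257,158) in the crop, hanging over the carriage just behind the knob. The top view is blocked by the arm.

```bash
for i in 1 2 3; do python3 drive.py '[[[0, 0, 0], 0, 0]]' >/dev/null; python3 go.py .45,-.0579,.1378; done; python3 - <<'E'
from h import *
s=pickle.load(open("scene1.pkl","rb"));print(proj(s,[[.4514,-.0554,.135]]))
E
```

```text
.45,-.0579,.1378 [ 0.0021 -0.0017 -0.    ]
.45,-.0579,.1378 [ 0.0019 -0.0015 -0.0001]
.45,-.0579,.1378 [ 0.0017 -0.0014 -0.0002]
[[344.05621221 192.58948752]]
```

```bash
python3 drive.py '[[[0.018, -0.015, 0.1], 0, 0], [[0.018, -0.015, 0.2], 0, 0], [[0.018, -0.015, 0.28], 0, 0], [[0.018, -0.015, 0.32], 0, 0], [[0.018, -0.015, 0.32], 0, 0]]'; python3 go.py .45,-.0579,.1058;python3 drive.py '[[[0, 0, 0.03], 0, 0], [[0, 0, 0.06], 0, 0], [[0, 0, 0.06], 0, 0]]'; python3 go.py .45,-.0579,.1
```

```text
clock: 6.45
tool_pos: [0.4498, -0.0582, 0.1052]
orientation: [180.0, -0.0, -155.4]
force: [-0.2, -0.7, -0.7]
opening: 0.0256
gripper_force: 30.0
.45,-.0579,.1058 [-0.0003  0.0002 -0.0006]
clock: 6.82
tool_pos: [0.4498, -0.0582, 0.0994]
orientation: [180.0, -0.0, -155.4]
force: [-0.7, -0.5, -0.7]
opening: 0.0253
gripper_force: 30.0
.45,-.0579,.1 [-0.0003  0.0002 -0.0006]
```

In the tool's units: 0.008 m is 0.08, 0.006 m is 0.06.

```bash
python3 drive.py '[[[0, 0, 0.03], 0, 0], [[0, 0, 0.06], 0, 0], [[0, 0, 0.08], 0, 0], [[0, 0, 0.08], 0, 0]]'; python3 drive.py '[[[0, 0, 0.01], 0, 0], [[0, 0, 0.02], 0, 0], [[0, 0, 0.02], 0, 0]]'
```

```text
clock: 7.32
tool_pos: [0.4498, -0.0582, 0.0914]
orientation: [180.0, -0.0, -155.4]
force: [0.4, -0.3, -0.6]
opening: 0.0253
gripper_force: 30.0
clock: 7.7
tool_pos: [0.4499, -0.0582, 0.0895]
orientation: [180.0, -0.0, -155.4]
force: [-0.3, -1.1, 0.0]
opening: 0.0251
gripper_force: 30.0
```

In the tool's units: -0.12 m is -1.2, -0.11 m is -1.1.

```bash
python3 drive.py '[[[0, 0, 0], 0, 0.034], [[0, 0, 0], 0, 0.044], [[0, 0, 0], 0, 0.05], [[0, 0, -0.05], 0, 0.05], [[0, 0, -0.3], 0, 0.05], [[0, 0, -0.7], 0, 0.05], [[0, 0, -1.1], 0, 0.05], [[0, 0, -1.2], 0, 0.05]]'; python3 - <<'E'
from h import *
from plant import ctrl
s=ctrl.snapshot("scene");pickle.dump(s,open("scene2.pkl","wb"))
print(proj(s,[[.4506,-.0577,.086]]))
cv2.imwrite("pics/crop4.png",cv2.resize(s["frame"][140:260,270:390],(480,480),interpolation=cv2.INTER_CUBIC)[:,:,::-1])
E
python3 go.py .5257,-.001,.19
```

```text
clock: 8.7
tool_pos: [0.4512, -0.058, 0.2126]
orientation: [-179.9, 0.3, -155.4]
force: [-0.4, 0.4, -0.4]
opening: 0.0498
gripper_force: 0.0
[[343.53147599 211.16569784]]
.5257,-.001,.19 [-0.0915  0.0207  0.0228]
```

View pics/crop4.png

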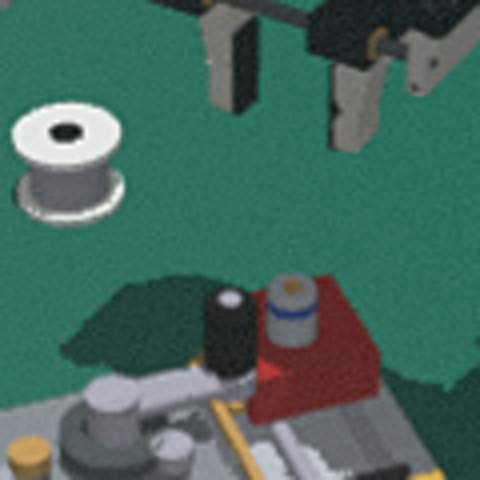

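The scene crop shows the can standing seated in the carriage (top at (292,287) in the crop, agreeing with the prediction) and the fingers clear of it.

```bash
python3 drive.py '[[[-0.3, 0.07, 0], 0, 0.05], [[-0.7, 0.16, 0], 0, 0.05], [[-0.915, 0.207, 0.1], 0, 0.05], [[-0.915, 0.207, 0.2], 0, 0.05], [[-0.915, 0.207, 0.3], 0, 0.05], [[-0.915, 0.207, 0.3], 0, 0.05]]'; python3 go.py .5257,-.001,.139
```

```text
clock: 9.5
tool_pos: [0.5232, -0.0019, 0.1784]
orientation: [180.0, -0.1, -155.4]
force: [0.3, -0.1, 0.5]
opening: 0.0501
gripper_force: 0.0
.5257,-.001,.139 [-0.0027 -0.0002  0.0394]
```

```bash
python3 drive.py '[[[-0.027, -0.002, 0.15], 0, 0.05], [[-0.027, -0.002, 0.3], 0, 0.05], [[-0.027, -0.002, 0.38], 0, 0.05], [[-0.027, -0.002, 0.394], 0, 0.05], [[-0.027, -0.002, 0.394], 0, 0], [[-0.027, -0.002, 0.394], 0, 0], [[-0.027, -0.002, 0.394], 0, 0], [[-0.027, -0.002, 0.394], 0, 0]]'; python3 drive.py '[[[0, 0, 0], 0, 0], [[0, 0, 0], 0, 0]]'; python3 go.py .5257,-.001,.139
```

```text
clock: 10.5
tool_pos: [0.527, -0.0002, 0.1405]
orientation: [180.0, 0.0, -155.4]
force: [-1.6, 1.0, 3.7]
opening: 0.0249
gripper_force: 30.0
clock: 10.75
tool_pos: [0.5271, -0.0002, 0.1405]
orientation: [180.0, 0.0, -155.4]
force: [-2.8, 2.2, 5.5]
opening: 0.0256
gripper_force: 30.0
.5257,-.001,.139 [ 0.0016 -0.0002  0.0015]
```

```bash
python3 - <<'E'
import numpy as np
def t(b0,bs):
    print(b0,[[round(.06*(np.cos(np.radians(b))-np.cos(np.radians(b0))),4),round(.06*(np.sin(np.radians(b))-np.sin(np.radians(b0))),4)] for b in bs])
t(36.8,[38,41,45,50,55,60])
for b in range(60,420,60): t(b,b+7.5*np.arange(1,9))
E
```

```text
36.8 [[np.float64(-0.0008), np.float64(0.001)], [np.float64(-0.0028), np.float64(0.0034)], [np.float64(-0.0056), np.float64(0.0065)], [np.float64(-0.0095), np.float64(0.01)], [np.float64(-0.0136), np.float64(0.0132)], [np.float64(-0.018), np.float64(0.016)]]
60 [[np.float64(-0.007), np.float64(0.0035)], [np.float64(-0.0145), np.float64(0.006)], [np.float64(-0.0222), np.float64(0.0075)], [np.float64(-0.03), np.float64(0.008)], [np.float64(-0.0378), np.float64(0.0075)], [np.float64(-0.0455), np.float64(0.006)], [np.float64(-0.053), np.float64(0.0035)], [np.float64(-0.06), np.float64(0.0)]]
120 [[np.float64(-0.0065), np.float64(-0.0044)], [np.float64(-0.0124), np.float64(-0.0095)], [np.float64(-0.0176), np.float64(-0.0154)], [np.float64(-0.022), np.float64(-0.022)], [np.float64(-0.0254), np.float64(-0.029)], [np.float64(-0.028), np.float64(-0.0364)], [np.float64(-0.0295), np.float64(-0.0441)], [np.float64(-0.03), np.float64(-0.052)]]
180 [[np.float64(0.0005), np.float64(-0.0078)], [np.float64(0.002), np.float64(-0.0155)], [np.float64(0.0046), np.float64(-0.023)], [np.float64(0.008), np.
[... 497 characters left out ...]
0.06), np.float64(-0.0)]]
300 [[np.float64(0.0065), np.float64(0.0044)], [np.float64(0.0124), np.float64(0.0095)], [np.float64(0.0176), np.float64(0.0154)], [np.float64(0.022), np.float64(0.022)], [np.float64(0.0254), np.float64(0.029)], [np.float64(0.028), np.float64(0.0364)], [np.float64(0.0295), np.float64(0.0441)], [np.float64(0.03), np.float64(0.052)]]
360 [[np.float64(-0.0005), np.float64(0.0078)], [np.float64(-0.002), np.float64(0.0155)], [np.float64(-0.0046), np.float64(0.023)], [np.float64(-0.008), np.float64(0.03)], [np.float64(-0.0124), np.float64(0.0365)], [np.float64(-0.0176), np.float64(0.0424)], [np.float64(-0.0235), np.float64(0.0476)], [np.float64(-0.03), np.float64(0.052)]]
```

In the tool's units: -0.018 m is -0.18, 0.016 m is 0.16.

```bash
python3 drive.py '[[[-0.008, 0.01, 0], 0, 0], [[-0.028, 0.034, 0], 0, 0], [[-0.056, 0.065, 0], 0, 0], [[-0.095, 0.1, 0], 0, 0], [[-0.136, 0.132, 0], 0, 0], [[-0.18, 0.16, 0], 0, 0]]'
```

```text
clock: 11.5
tool_pos: [0.5362, 0.0212, 0.1404]
orientation: [-180.0, -0.1, -155.4]
force: [-4.0, -0.6, 7.5]
opening: 0.0251
gripper_force: 30.0
```

In the tool's units: -0.06 m is -0.6, -0.053 m is -0.53.

```bash
python3 drive.py '[[[-0.07, 0.035, 0], 0, 0], [[-0.145, 0.06, 0], 0, 0], [[-0.222, 0.075, 0], 0, 0], [[-0.3, 0.08, 0], 0, 0], [[-0.378, 0.075, 0], 0, 0], [[-0.455, 0.06, 0], 0, 0], [[-0.53, 0.035, 0], 0, 0], [[-0.6, 0, 0], 0, 0]]'
```

```text
clock: 12.5
tool_pos: [0.5915, 0.0472, 0.1405]
orientation: [180.0, 0.0, -155.4]
force: [-2.6, 1.1, 5.6]
opening: 0.0252
gripper_force: 30.0
```

In the tool's units: -0.052 m is -0.52, -0.0441 m is -0.441.

```bash
python3 drive.py '[[[-0.065, -0.044, 0], 0, 0], [[-0.124, -0.095, 0], 0, 0], [[-0.176, -0.154, 0], 0, 0], [[-0.22, -0.22, 0], 0, 0], [[-0.254, -0.29, 0], 0, 0], [[-0.28, -0.364, 0], 0, 0], [[-0.295, -0.441, 0], 0, 0], [[-0.3, -0.52, 0], 0, 0]]'; python3 drive.py '[[[0.005, -0.078, 0], 0, 0], [[0.02, -0.155, 0], 0, 0], [[0.046, -0.23, 0], 0, 0], [[0.08, -0.3, 0], 0, 0], [[0.124, -0.365, 0], 0, 0], [[0.176, -0.424, 0], 0, 0], [[0.235, -0.476, 0], 0, 0], [[0.3, -0.52, 0], 0, 0]]'
```

```text
clock: 13.5
tool_pos: [0.6403, 0.0124, 0.1405]
orientation: [180.0, 0.0, -155.3]
force: [-2.8, 0.9, 5.7]
opening: 0.0255
gripper_force: 30.0
clock: 14.5
tool_pos: [0.6349, -0.0472, 0.1404]
orientation: [180.0, 0.1, -155.4]
force: [-1.9, 6.1, 5.9]
opening: 0.0253
gripper_force: 30.0
```

```bash
python3 drive.py '[[[0.07, -0.035, 0], 0, 0], [[0.145, -0.06, 0], 0, 0], [[0.222, -0.075, 0], 0, 0], [[0.3, -0.08, 0], 0, 0], [[0.378, -0.075, 0], 0, 0], [[0.455, -0.06, 0], 0, 0], [[0.53, -0.035, 0], 0, 0], [[0.6, 0, 0], 0, 0]]'; python3 drive.py '[[[0.065, 0.044, 0], 0, 0], [[0.124, 0.095, 0], 0, 0], [[0.176, 0.154, 0], 0, 0], [[0.22, 0.22, 0], 0, 0], [[0.254, 0.29, 0], 0, 0], [[0.28, 0.364, 0], 0, 0], [[0.295, 0.441, 0], 0, 0], [[0.3, 0.52, 0], 0, 0]]'; python3 drive.py '[[[-0.005, 0.078, 0], 0, 0], [[-0.02, 0.155, 0], 0, 0], [[-0.046, 0.23, 0], 0, 0], [[-0.08, 0.3, 0], 0, 0], [[-0.124, 0.365, 0], 0, 0], [[-0.176, 0.424, 0], 0, 0], [[-0.235, 0.476, 0], 0, 0], [[-0.3, 0.52, 0], 0, 0]]'
```

```text
clock: 15.5
tool_pos: [0.5809, -0.0725, 0.1405]
orientation: [-180.0, 0.1, -155.4]
force: [4.3, 4.5, 2.9]
opening: 0.0255
gripper_force: 30.0
clock: 16.5
tool_pos: [0.5313, -0.0382, 0.1405]
orientation: [-179.9, 0.0, -155.4]
force: [5.3, -1.9, 2.1]
opening: 0.0252
gripper_force: 30.0
clock: 17.5
tool_pos: [0.5356, 0.0206, 0.1404]
orientation: [-179.9, -0.2, -155.4]
force: [0.8, -4.5, 8.7]
opening: 0.0256
gripper_force: 30.0
```

```bash
python3 - <<'E'
from h import *
from plant import ctrl
s=ctrl.snapshot("scene");cv2.imwrite("pics/crop5.png",cv2.resize(s["frame"][170:330,240:410],(680,600),interpolation=cv2.INTER_CUBIC)[:,:,::-1])
E
```

```text
(no output)
```

View pics/crop5.png

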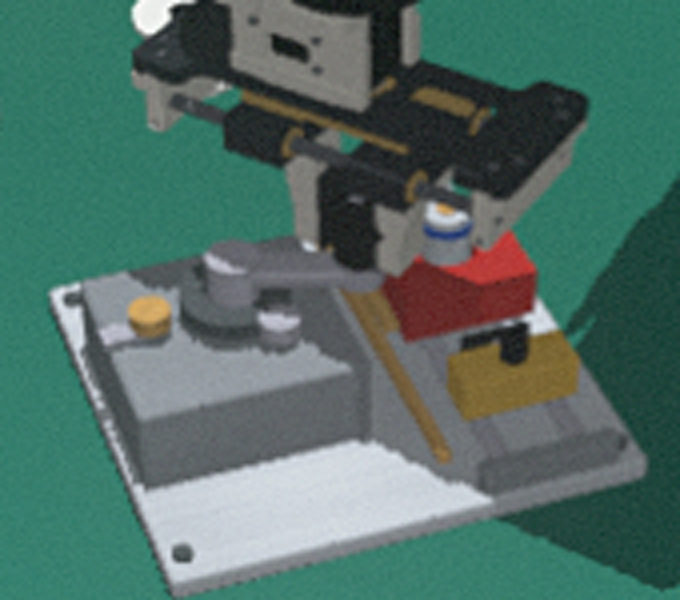

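The crop shows the knob held, the carriage about halfway to the stop with the can upright in it at (447,230), and a clear gap to the bumper at (480,335).

In the tool's units: -0.06 m is -0.6, -0.053 m is -0.53.

```bash
python3 drive.py '[[[-0.07, 0.035, 0], 0, 0], [[-0.145, 0.06, 0], 0, 0], [[-0.222, 0.075, 0], 0, 0], [[-0.3, 0.08, 0], 0, 0], [[-0.378, 0.075, 0], 0, 0], [[-0.455, 0.06, 0], 0, 0], [[-0.53, 0.035, 0], 0, 0], [[-0.6, 0, 0], 0, 0]]'; python3 drive.py '[[[-0.065, -0.044, 0], 0, 0], [[-0.124, -0.095, 0], 0, 0], [[-0.176, -0.154, 0], 0, 0], [[-0.22, -0.22, 0], 0, 0], [[-0.254, -0.29, 0], 0, 0], [[-0.28, -0.364, 0], 0, 0], [[-0.295, -0.441, 0], 0, 0], [[-0.3, -0.52, 0], 0, 0]]'; python3 drive.py '[[[0.005, -0.078, 0], 0, 0], [[0.02, -0.155, 0], 0, 0], [[0.046, -0.23, 0], 0, 0], [[0.08, -0.3, 0], 0, 0], [[0.08, -0.3, 0], 0, 0]]'
python3 - <<'E'
import numpy as np
for b0 in (210,240,270,300,330): print(b0,[[round(.06*float(np.cos(np.radians(b))-np.cos(np.radians(b0))),4),round(.06*float(np.sin(np.radians(b))-np.sin(np.radians(b0))),4)] for b in b0+3.75*np.arange(1,9)])
E
```

```text
clock: 18.55
tool_pos: [0.5901, 0.0472, 0.1404]
orientation: [179.9, -0.1, -155.4]
force: [-3.1, 5.2, 9.8]
opening: 0.0255
gripper_force: 30.0
clock: 19.55
tool_pos: [0.6399, 0.013, 0.1405]
orientation: [179.9, 0.0, -155.3]
force: [1.0, 3.2, 4.3]
opening: 0.0255
gripper_force: 30.0
clock: 20.18
tool_pos: [0.6453, -0.0196, 0.1405]
orientation: [-180.0, -0.0, -155.4]
force: [2.7, -1.8, 5.6]
opening: 0.0249
gripper_force: 30.0
210 [[0.0021, -0.0033], [0.0044, -0.0065], [0.0069, -0.0096], [0.0095, -0.0124], [0.0124, -0.0151], [0.0154, -0.0176], [0.0186, -0.0199], [0.022, -0.022]]
240 [[0.0035, -0.0019], [0.007, -0.0035], [0.0107, -0.0049], [0.0145, -0.006], [0.0183, -0.0069], [0.0222, -0.0075], [0.0261, -0.0079], [0.03, -0.008]]
270 [[0.0039, 0.0001], [0.0078, 0.0005], [0.0117, 0.0012], [0.0155, 0.002], [0.0193, 0.0032], [0.023, 0.0046], [0.0265, 0.0062], [0.03, 0.008]]
300 [[0.0033, 0.0021], [0.0065, 0.0044], [0.0096, 0.0069], [0.0124, 0.0095], [0.0151, 0.0124], [0.0176, 0.0154], [0.0199, 0.0186], [0.022, 0.022]]
330 [[0.0019, 0.0035], [0.0035, 0.007], [0.0049, 0.0107], [0.006, 0.0145], [0.0069, 0.0183], [0.0075, 0.0222], [0.0079, 0.0261], [0.008, 0.03]]
```

In the tool's units: -0.022 m is -0.22, 0.022 m is 0.22.

```bash
python3 drive.py '[[[0.021, -0.033, 0], 0, 0], [[0.044, -0.065, 0], 0, 0], [[0.069, -0.096, 0], 0, 0], [[0.095, -0.124, 0], 0, 0], [[0.124, -0.151, 0], 0, 0], [[0.154, -0.176, 0], 0, 0], [[0.186, -0.199, 0], 0, 0], [[0.22, -0.22, 0], 0, 0]]'; python3 - <<'E'
from h import *
from plant import ctrl
s=ctrl.snapshot("scene");pickle.dump(s,open("scene6.pkl","wb"));cv2.imwrite("pics/crop6.png",cv2.resize(s["frame"][220:290,320:400],(800,700),interpolation=cv2.INTER_CUBIC)[:600,:,::-1])
E
```

```text
clock: 21.18
tool_pos: [0.6344, -0.0478, 0.1405]
orientation: [180.0, 0.0, -155.4]
force: [0.8, 1.8, 7.4]
opening: 0.0253
gripper_force: 30.0
```

View pics/crop6.png

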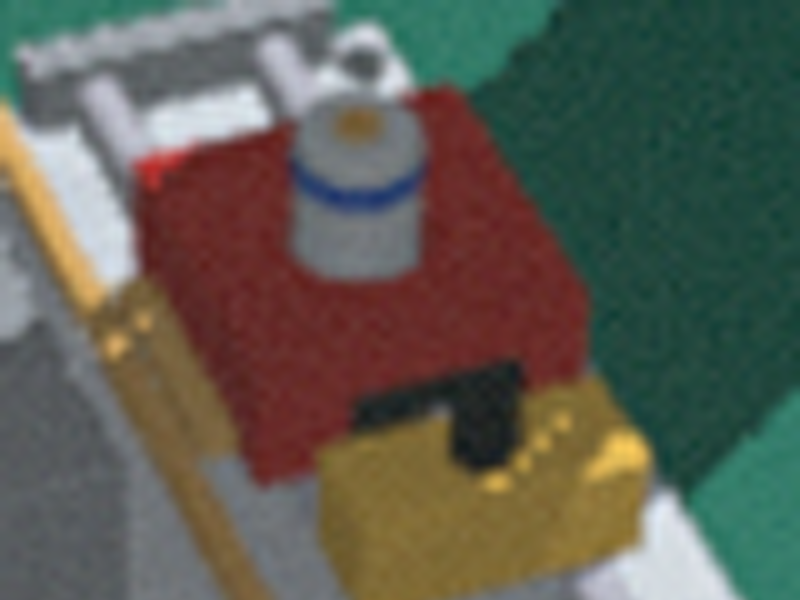

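The crop shows the can upright in the carriage, top dot at (358,125), and the leading face close to but not visibly touching the black bumper near (430,390). From here on I go in small felt steps.

The rows are not in the units I measure in: shifts go in units of 100 mm and turns go in units of 5 degrees. I convert before sending: 0.0095 m is 0.095, 0.007 m is 0.07.

```bash
cat > ft.py <<'E'
import sys,numpy as np
from plant import ctrl
b=np.radians(float(sys.argv[1]));o=ctrl.get_obs()
t=-np.sin(b)*np.array([-.909,-.4166])+np.cos(b)*np.array([-.4166,.909]);r=np.array([t[1],-t[0]])
F=o["force"][:2];print("resist",round(-F@t,2),"radial",round(F@r,2))
E
python3 - <<'E'
import numpy as np
for b0 in range(240,345,5): 
  print(b0,[round(60*float(f(np.radians(b0+5))-f(np.radians(b0))),1) for f in(np.cos,np.sin)])
E
python3 drive.py '[[[0.023, -0.012, 0], 0, 0], [[0.047, -0.023, 0], 0, 0], [[0.07, -0.032, 0], 0, 0], [[0.095, -0.044, 0], 0, 0]]'; python3 ft.py 250
```

```text
240 [4.6, -2.4]
245 [4.8, -2.0]
250 [5.0, -1.6]
255 [5.1, -1.1]
260 [5.2, -0.7]
265 [5.2, -0.2]
270 [5.2, 0.2]
275 [5.2, 0.7]
280 [5.1, 1.1]
285 [5.0, 1.6]
290 [4.8, 2.0]
295 [4.6, 2.4]
300 [4.4, 2.8]
305 [4.2, 3.2]
310 [3.9, 3.5]
315 [3.5, 3.9]
320 [3.2, 4.2]
325 [2.8, 4.4]
330 [2.4, 4.6]
335 [2.0, 4.8]
340 [1.6, 5.0]
clock: 21.72
tool_pos: [0.6276, -0.0557, 0.1404]
orientation: [180.0, 0.0, -155.4]
force: [1.5, 3.3, 7.7]
opening: 0.0255
gripper_force: 30.0
resist 3.4 radial 1.32
```

```bash
python3 drive.py '[[[0.017, -0.005, 0], 0, 0], [[0.034, -0.011, 0], 0, 0], [[0.05, -0.016, 0], 0, 0]]' >/dev/null; python3 ft.py 255; python3 drive.py '[[[0.017, -0.004, 0], 0, 0], [[0.034, -0.008, 0], 0, 0], [[0.051, -0.011, 0], 0, 0]]' | sed -n 1,2p; python3 ft.py 260
```

```text
resist 3.6 radial 1.71
clock: 22.48
tool_pos: [0.6195, -0.0623, 0.1404]
resist 3.71 radial 1.91
```

In the tool's units: 0.0052 m is 0.052, 0.0035 m is 0.035.

```bash
python3 drive.py '[[[0.017, -0.002, 0], 0, 0], [[0.035, -0.005, 0], 0, 0], [[0.052, -0.007, 0], 0, 0]]' | sed -n 2p; python3 ft.py 265
```

```text
tool_pos: [0.6151, -0.065, 0.1404]
resist 3.34 radial 2.56
```

```bash
python3 drive.py '[[[0.017, 0, 0], 0, 0], [[0.035, -0.001, 0], 0, 0], [[0.052, -0.002, 0], 0, 0]]' | sed -n 2p; python3 ft.py 270
```

```text
tool_pos: [0.6105, -0.0673, 0.1404]
resist 4.32 radial 2.92
```

```bash
python3 drive.py '[[[0.011, 0, 0], 0, 0], [[0.021, 0, 0], 0, 0], [[0.032, 0.001, 0], 0, 0]]' | sed -n 2p; python3 ft.py 273
```

```text
tool_pos: [0.6076, -0.0685, 0.1404]
resist 2.91 radial 2.73
```

In the tool's units: 0.0042 m is 0.042, 0.0028 m is 0.028.

```bash
python3 drive.py '[[[0.014, 0.001, 0], 0, 0], [[0.028, 0.003, 0], 0, 0], [[0.042, 0.004, 0], 0, 0]]' | sed -n 2p; python3 ft.py 277
```

```text
tool_pos: [0.6037, -0.0699, 0.1404]
resist 2.94 radial 3.03
```

```bash
python3 drive.py '[[[0.017, 0.003, 0], 0, 0], [[0.035, 0.006, 0], 0, 0], [[0.052, 0.009, 0], 0, 0]]' | sed -n 2p; python3 ft.py 282
```

```text
tool_pos: [0.5987, -0.0713, 0.1404]
resist 3.55 radial 4.0
```

In the tool's units: 0.0051 m is 0.051, 0.0034 m is 0.034.

```bash
python3 drive.py '[[[0.017, 0.004, 0], 0, 0], [[0.034, 0.009, 0], 0, 0], [[0.051, 0.013, 0], 0, 0]]' | sed -n 2p; python3 ft.py 287
```

```text
tool_pos: [0.5935, -0.0722, 0.1404]
resist 3.42 radial 3.31
```

In the tool's units: 0.0049 m is 0.049, 0.0033 m is 0.033.

```bash
python3 drive.py '[[[0.016, 0.006, 0], 0, 0], [[0.033, 0.012, 0], 0, 0], [[0.049, 0.018, 0], 0, 0]]' | sed -n 2p; python3 ft.py 292
```

```text
tool_pos: [0.5888, -0.0726, 0.1405]
resist 5.08 radial 2.34
```

```bash
python3 drive.py '[[[0.01, 0.004, 0], 0, 0], [[0.019, 0.008, 0], 0, 0]]' | sed -n 2p; python3 ft.py 294
```

```text
tool_pos: [0.5871, -0.0727, 0.1405]
resist 5.21 radial 3.18
```

```bash
python3 drive.py '[[[0.01, 0.004, 0], 0, 0], [[0.019, 0.009, 0], 0, 0]]' | sed -n 2p; python3 ft.py 296
```

```text
tool_pos: [0.5852, -0.0727, 0.1405]
resist 6.1 radial 2.35
```

```bash
python3 drive.py '[[[0.009, 0.005, 0], 0, 0], [[0.018, 0.01, 0], 0, 0], [[0.018, 0.01, 0], 0, 0]]' | sed -n 2p; python3 ft.py 298;  python3 drive.py '[[[0, 0, 0], 0, 0], [[0, 0, 0], 0, 0]]' | sed -n 2p; python3 ft.py 298
```

```text
tool_pos: [0.5832, -0.0726, 0.1405]
resist 7.17 radial 2.1
tool_pos: [0.5832, -0.0726, 0.1405]
resist 6.99 radial 3.42
```

In the tool's units: -0.11 m is -1.1, -0.07 m is -0.7.

```bash
python3 drive.py '[[[0, 0, 0], 0, 0.03], [[0, 0, 0], 0, 0.038], [[0, 0, 0], 0, 0.046], [[0, 0, 0], 0, 0.046], [[0, 0, -0.1], 0, 0.046], [[0, 0, -0.3], 0, 0.046], [[0, 0, -0.7], 0, 0.046], [[0, 0, -1.1], 0, 0.046]]'; python3 - <<'E'
from h import *
from plant import ctrl
s=ctrl.snapshot("scene");cv2.imwrite("pics/crop7.png",cv2.resize(s["frame"][190:310,260:410],(750,600),interpolation=cv2.INTER_CUBIC)[:,:,::-1])
E
```

```text
clock: 27.22
tool_pos: [0.5818, -0.0728, 0.252]
orientation: [-180.0, -0.0, -155.4]
force: [1.4, 0.4, -0.2]
opening: 0.0461
gripper_force: 0.0
```

View pics/crop7.png

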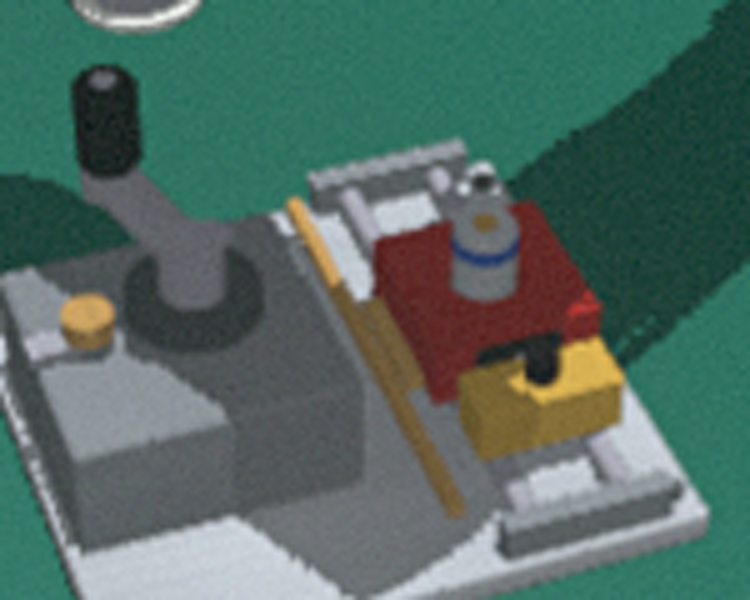

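The crop shows the carriage against the bumper at (520,350), the can upright in the nest at (487,250), and the knob free at (105,120). I'm handing it in.

```bash
python3 drive.py '[[[0, 0, 0], 0, 0.046], [[0, 0, 0], 0, 0.046], [[0, 0, 0], 0, 0.046], [[0, 0, 0], 0, 0.046]]' | head -1; python3 -c "
from plant import ctrl
print(ctrl.close_job())"
```

```text
clock: 27.78
the job is handed in; nothing more can be done
None
```

Job handed in at 27.8 s of the 72 s limit (no verdict shown): the can stands in the nest, the carriage was pressed on the bumper with about 28 N (estimated from the knob force) and left touching it, and the crank is released with the arm clear; I never went near the jar, spool or station but did not re-measure them.

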